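# Start the staggered incubation timers in order

### The job

Start three of the bench timers in turn for a staggered incubation: with the fingertips, lightly press the yellow key all the way down, then the blue key, then the red key; each key stays down once pressed. Do not press the black key. Pick nothing up: leave the timers standing where they are and do not disturb the dish, the vial or the bottle in front of them.

Things in the scene. Friction and masses are not known exactly. Their poses are not given: they have to be found in the camera images.
- yellow_timer: Loose white bench timer with the yellow key, 84 (x) x 66 (y) x 41 mm high without its key, 0.45 kg nominal, on rubber feet. Origin: centre of its underside; z up; -x is its front edge. Its display is on the top near the front; the key is on the top, 14 mm behind (+x of) the centre.
- yellow_key (a joint): How far the stem of the yellow start key is pressed in, m: 0 = up, 0.010 = fully down. It slides straight down, resists with about 2.5 N of friction, has no return spring and stays where it is left. Its cap is cushioned, see yellow_key_top.
- yellow_key_top (a point): Centre of the top of the yellow key, a round mushroom key 32 mm in diameter; 67.5 mm above the bench when up, 57.5 mm when fully down and let go (then still 16 mm above the timer's top). Moves with the key. The cap sits on the stem with a cushion of 2.5 N per mm, up to 6 mm: it gives about 1 mm before the stem starts to move, so push the top about 12 mm down to bring the stem its full 10 mm; the cap springs back, the stem stays.
- blue_timer: Loose white bench timer with the blue key, 84 (x) x 66 (y) x 41 mm high without its key, 0.45 kg nominal, on rubber feet. Origin: centre of its underside; z up; -x is its front edge. Its display is on the top near the front; the key is on the top, 14 mm behind (+x of) the centre.
- blue_key (a joint): How far the stem of the blue start key is pressed in, m: 0 = up, 0.010 = fully down. It slides straight down, resists with about 2.5 N of friction, has no return spring and stays where it is left. Its cap is cushioned, see blue_key_top.
- blue_key_top (a point): Centre of the top of the blue key, a round mushroom key 32 mm in diameter; 67.5 mm above the bench when up, 57.5 mm when fully down and let go (then still 16 mm above the timer's top). Moves with the key. The cap sits on the stem with a cushion of 2.5 N per mm, up to 6 mm: it gives about 1 mm before the stem starts to move, so push the top about 12 mm down to bring the stem its full 10 mm; the cap springs back, the stem stays.
- red_timer: Loose white bench timer with the red key, 84 (x) x 66 (y) x 41 mm high without its key, 0.45 kg nominal, on rubber feet. Origin: centre of its underside; z up; -x is its front edge. Its display is on the top near the front; the key is on the top, 14 mm behind (+x of) the centre.
- red_key (a joint): How far the stem of the red start key is pressed in, m: 0 = up, 0.010 = fully down. It slides straight down, resists with about 2.5 N of friction, has no return spring and stays where it is left. Its cap is cushioned, see red_key_top.
- red_key_top (a point): Centre of the top of the red key, a round mushroom key 32 mm in diameter; 67.5 mm above the bench when up, 57.5 mm when fully down and let go (then still 16 mm above the timer's top). Moves with the key. The cap sits on the stem with a cushion of 2.5 N per mm, up to 6 mm: it gives about 1 mm before the stem starts to move, so push the top about 12 mm down to bring the stem its full 10 mm; the cap springs back, the stem stays.
- black_timer: Loose white bench timer with the black key, 84 (x) x 66 (y) x 41 mm high without its key, 0.45 kg nominal, on rubber feet. Origin: centre of its underside; z up; -x is its front edge. Its display is on the top near the front; the key is on the top, 14 mm behind (+x of) the centre.
- black_key (a joint): How far the stem of the black start key is pressed in, m: 0 = up, 0.010 = fully down. It slides straight down, resists with about 2.5 N of friction, has no return spring and stays where it is left. Its cap is cushioned, see black_key_top.
- black_key_top (a point): Centre of the top of the black key, a round mushroom key 32 mm in diameter; 67.5 mm above the bench when up, 57.5 mm when fully down and let go (then still 16 mm above the timer's top). Moves with the key. The cap sits on the stem with a cushion of 2.5 N per mm, up to 6 mm: it gives about 1 mm before the stem starts to move, so push the top about 12 mm down to bring the stem its full 10 mm; the cap springs back, the stem stays.
- dish: Petri dish, 66 mm across, 16 mm high, loose, in front of the yellow-key timer. Origin: centre of underside.
- sample_vial: Small glass vial with black screw cap, 25 mm across, 50 mm high, loose, in front of the blue-key timer. Origin: centre of underside.
- amber_bottle: Small amber reagent bottle with red cap, 43 mm across, 83 mm high, loose, in front of the red-key timer. Origin: centre of underside.
Mind the look-alikes: they are no part of the job. Leave any orange or purple look-alike of the blue_timer alone.

How it is judged (in metres and radians):
On the way, in this order (a step that is already met when the one before it is completed fails the run):
1. the yellow key is down, the blue and red keys still up (value of joint yellow_key above 0.007 m and value of joint each of blue_key, red_key below 0.003 m), for 0.1 s.
2. the blue key is down too, the red key still up (value of joint each of yellow_key, blue_key above 0.007 m and value of joint red_key below 0.003 m), for 0.1 s.
3. the red key is down too (value of joint each of yellow_key, blue_key, red_key above 0.007 m), for 0.1 s.
At the end, for the whole second after the job is handed in: The yellow, blue and red keys are down (at least 7 of their 10 mm), the black key is up (less than 3 mm); every timer is at rest within 20 mm of where it stood, and the dish, vial and bottle within 15 mm (all of step 3 and value of joint black_key below 0.003 m and distance of each of yellow_timer, blue_timer, red_timer, black_timer from where it was at the start of the episode below 0.02 m and linear speed of each of yellow_timer, blue_timer, red_timer, black_timer below 0.02 m/s and distance of each of dish, sample_vial, amber_bottle from where it was at the start of the episode below 0.015 m); the robot touches nothing.
It fails at once if a key is pressed out of turn: blue before yellow is down, or red before blue is down ((value of joint blue_key above 0.003 m and value of joint yellow_key below 0.007 m) or (value of joint red_key above 0.003 m and value of joint blue_key below 0.007 m)).
It fails at once if the black key is pressed (value of joint black_key above 0.003 m).
It fails at once if a timer is pressed or pushed hard (over 20 N) (contact force between any of the arm, the fingers and yellow_timer above 20 N or contact force between any of the arm, the fingers and blue_timer above 20 N or contact force between any of the arm, the fingers and red_timer above 20 N or contact force between any of the arm, the fingers and black_timer above 20 N).
It fails at once if a timer is lifted (over 8 mm), tipped (over 0.15 rad) or shifted (over 20 mm) (height (world z) of any of yellow_timer, blue_timer, red_timer, black_timer above 0.008 m or angle between any of yellow_timer, blue_timer, red_timer, black_timer's own z axis and vertical above 0.15 rad or distance of any of yellow_timer, blue_timer, red_timer, black_timer from where it was at the start of the episode above 0.02 m).
It fails at once if the dish, the vial or the bottle is shifted (over 15 mm) or knocked over (distance of any of dish, sample_vial, amber_bottle from where it was at the start of the episode above 0.015 m or angle between any of dish, sample_vial, amber_bottle's own z axis and vertical above 0.3 rad).
It also fails if it takes over 45 s, if anything falls off the work surface, if the arm or the gripper's body presses on something with over 40 N, if the wrist force passes 120 N, or if a joint passes its speed limit or range.

### The arm

A 7-joint arm with a two-finger parallel gripper is mounted at the origin on a cart in front of the work surface, level with it; the furniture and walls round the work are solid. World frame = base frame: x ahead of the robot, y to its left, z up, the work surface at z = 0. Lengths are in mm, angles in rad, forces in N, time in s.
With the tool pointing down it reaches from about 400 to 850 mm from the base axis. Payload 4.5 kg.
Tool frame: the origin (TCP) lies midway between the tips of the shut fingers; the grasp point (between the pads) lies 19 mm behind it; z points along the fingers, y is the line along which they close (so a half turn about z gives the same grasp; the last joint's range is limited). The gripper opens to 85 mm and grips with 20 to 120 N. Pads are 22 mm wide; open, the fingers measure 114 mm over their backs; the gripper's body (76 mm by 85 mm) begins 54 mm behind the grasp point. The pads swing forward as they close: fully open they stand 13 mm farther back than shut.
Start: joints at [1.27, 0.689, -0.195, 1.565, 0.157, 0.902, -0.215], TCP at [205.392, -590.312, 231.317] pointing down, gripper open.
Joint ranges: [-3.01, 3.01], [-0.46, 2.08], [-1.47, 1.51], [0.13, 2.56], [-1, 4.14], [0.04, 2.09], [-2.66, 2.66]. Speed limits (rad/s): [2.57, 2.57, 3.14, 3.14, 3.14, 3.14, 3.14].

### API

Orientations are given as a unit quaternion [w, x, y, z].
In Python, from cell import manip gives the robot as it stands. The module is installed in compiled form; this text tells all that it offers.
- The arm moves only by the shell command python3 -m inch 'ROWS' [OPENING]. ROWS is JSON, one flat list of numbers, 4 for each row, row after row: the shift along the tool's x, y, z normalised to -1 to 1, where 1 is 0.3 m, then the turn about the tool's z normalised to -1 to 1, where 1 is pi rad. In form: [tx, ty, tz, twist, tx, ty, tz, twist, ...]. A call has 1 to 5 rows; each row is the pose to reach, as a shift and turn from the pose commanded when the call began, along the tool's axes at that moment, turning the shorter way round; what a row does not reach only later rows make up. A row lasts 1/12 s, in which the tool goes at most 41.7 mm and 7.16 degrees, less where a joint would pass 70% of its speed; a pose out of reach is approached as far as the arm can. A call with a number of a shift or a turn outside -1 to 1 is refused whole. A call with a gripper value outside its range is refused whole. OPENING is the closure, from 0 (fully open) to 1 (shut), set as the call begins (- or left out, the last holds). The fingers move at their own pace and stop on an object; the grip force is fixed at half the most. Time passes only in rows, so rows that repeat a pose let the fingers close. It gives the time, the measured TCP pose, the force, the opening and the grip force at its end, in the units of the state.
- manip.get_state(): the state, without advancing time (a new reading comes with each control period).
- manip.get_image(name): name is "side" or "top" or "wrist"; returns a dict with "pixels" (384x512x3 uint8, red, green, blue), "depth" (384x512 float32, mm along the optical axis (not along the pixel's ray), 0 where there is no reading), "fx", "fy", "cx", "cy" (pixels), "R" (3x3) and "t" (3): a world point X has camera coordinates R X + t. Camera axes: x right, y down, z forward; pixel columns grow to the right and rows downward; lengths in mm; the calibration is good to about 2 mm. A picture is of the moment at which its call begins.
- manip.job_done(): hands the job in; it is judged then, once.
The state is a dict: "clock": time; "joint_pos": joint angles; "joint_velocities": joint speeds; "tau": joint torques, N m; "tcp_pos": TCP position; "eef_rot": TCP orientation; "contact_force": force on the tool from outside, world axes, zero at the start; "moment": the same for the moment, N m; "finger_gap": opening from 0.0 (shut) to 1.0 (fully open); "grip_force": force on a finger pad.
Only numpy, scipy, OpenCV 4.12 (cv2) and the standard library are available. Lean on these libraries where they do the work, as an engineer would, in place of code of your own. Each camera call takes 0.05 s, during which the arm holds its last target. There are 200 camera calls.

## Working session

There is one attempt and no reset: what is moved stays moved. The work goes in short steps, Python scripts to look and compute and a shell command to move; the robot and the scene stay as the last step left them, time stands still between calls to the robot, and variables do not carry over. Pictures are saved under pics/ and viewed, at most 10 in all, crops included, and the job is handed in when it is done.

```bash
mkdir -p pics
python3 - <<'E'
from cell import manip
import cv2,pickle
s=manip.get_state();print({k:s[k] for k in('clock','tcp_pos','eef_rot','contact_force','finger_gap')})
for n in('top','side'):
    d=manip.get_image(n);pickle.dump(d,open(f'{n}.pkl','wb'));cv2.imwrite(f'pics/{n}1.png',d['pixels'][:,:,::-1])
    print(n,d['fx'],d['R'],d['t'])
E
```

```text
{'clock': 0.0, 'tcp_pos': array([ 205.13072056, -589.66563214,  230.44518664]), 'eef_rot': array([-9.46821107e-04,  9.86010107e-01,  1.66682722e-01, -2.07808087e-04]), 'contact_force': array([0.19716149, 0.1289269 , 0.69660574]), 'finger_gap': 0.9981987229588722}
top 433.52719371692746 [[-0.01274376 -0.99991368  0.00319977]
 [-0.99681321  0.0124521  -0.07879318]
 [ 0.07874653 -0.0041937  -0.99688585]] [ -92.90215288  491.38530193 1369.47018915]
side 399.56834885485597 [[-0.86050462 -0.50896595  0.02203314]
 [-0.22853966  0.34701408 -0.90958829]
 [ 0.45530366 -0.78774037 -0.41492612]] [381.42923479 197.14059112 905.46067758]
```

View pics/top1.png

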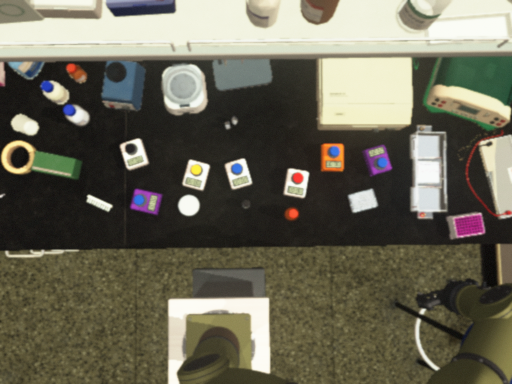

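View pics/side1.png

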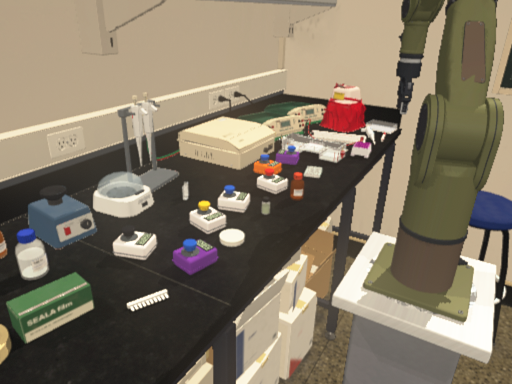

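The top view shows four white timers, with keys at black (131,148), yellow (196,170), blue (238,169) and red (298,178). The look-alikes are orange with a blue key at (332,152) and purple at (140,200) and (380,162). The blue-key timer I want is the white body at (238,172), because the others have coloured bodies. I'll confirm that in a crop.

```bash
cat > h.py <<'E'
import numpy as np,cv2
def ray(d,u,v,z):
    R,t=np.array(d['R']),np.array(d['t']);c=-R.T@t
    w=R.T@np.array([(u-d['cx'])/d['fx'],(v-d['cy'])/d['fy'],1]);return c+w*(z-c[2])/w[2]
def blobs(d,col,amin=15):
    h=cv2.cvtColor(d['pixels'],cv2.COLOR_RGB2HSV)
    lo,hi={'yellow':((22,140,120),(34,255,255)),'blue':((104,140,80),(120,255,255)),'red':((0,170,120),(6,255,255))}[col]
    m=cv2.inRange(h,lo,hi)
    if col=='red': m|=cv2.inRange(h,(174,170,120),(180,255,255))
    n,_,s,c=cv2.connectedComponentsWithStats(m)
    return [(c[i].round(1),s[i,4]) for i in range(1,n) if s[i,4]>=amin]
E
python3 - <<'E'
import pickle,cv2
from h import *
from cell import manip
for n in('top','side'):
    d=pickle.load(open(n+'.pkl','rb'))
    for c in('yellow','blue','red'):
        for p,a in blobs(d,c):
            dz=d['depth'][int(p[1]),int(p[0])]
            x=ray(d,*p,62); 
            print(n,c,p,a,x.round(),'depth',dz, (d['R']@x+d['t'])[2].round())
d=pickle.load(open('top.pkl','rb'))
cv2.imwrite('pics/crop.png',cv2.resize(d['pixels'][130:225,110:400,::-1],None,fx=2.75,fy=2.75,interpolation=2))
E
```

```text
top yellow [195.7 169.4] 82 [555.  64.  62.] depth 1349.422 1351.0
top blue [28.7 73. ] 20 [869. 591.  62.] depth 1389.7888 1374.0
top blue [46.3 85.9] 96 [827. 535.  62.] depth 1328.3726 1371.0
top blue [ 68.4 109.3] 106 [751. 464.  62.] depth 1321.7534 1365.0
top blue [333.9 151. ] 63 [ 608. -369.   62.] depth 1349.844 1357.0
top blue [381.7 162.2] 71 [ 571. -518.   62.] depth 1355.0762 1355.0
top blue [236.4 168.2] 70 [557. -63.  62.] depth 1345.4822 1352.0
top blue [138.5 199.5] 80 [463. 241.  62.] depth 1339.2823 1343.0
top red [71.3 67.7] 73 [885. 457.  62.] depth 1355.2562 1375.0
top red [467.  168.5] 20 [ 548. -783.   62.] depth 1408.5894 1354.0
top red [297.4 177.6] 69 [ 526. -253.   62.] depth 1344.0869 1350.0
top red [293.3 212.9] 80 [ 416. -238.   62.] depth 1322.7822 1341.0
side yellow [338.7  95.5] 48 [  772. -1629.    62.] depth 1998.3291 2514.0
side yellow [203.6 204.7] 74 [556.  67.  62.] depth 1067.6702 1080.0
side blue [291.5 147.5] 16 [ 570. -515.   62.] depth 1534.3972 1545.0
side blue [264.8 155.8] 18 [ 610. -372.   62.] depth 1442.2568 1451.0
side blue [229.  187.5] 48 [562. -66.  62.] depth 1178.5099 1187.0
side blue [489.4 223.1] 240 [-116. -245.   62.] depth 1618.9823 1020.0
side blue [ 25.7 235.3] 222 [802. 416.  62.] depth 835.48444 917.0
side blue [189.3 244. ] 128 [464. 244.  62.] depth 891.3352 899.0
side red [343.6 116.3] 1072 [  567. -1121.    62.] depth 1979.7627 2021.0
side red [268.9 171.1] 49 [ 526. -248.   62.] depth 1309.1434 1314.0
side red [297.6 175.4] 58 [ 431. -267.   62.] depth 1236.6808 1286.0
side red [ 67.4 230.7] 23 [741. 351.  62.] depth 969.4573 940.0
```

View pics/crop.png

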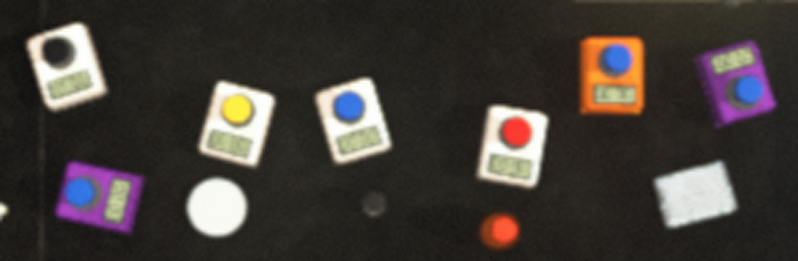

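The crop confirms that the white-bodied blue timer is the one between yellow and red. Both views agree on the keys to about 5 mm: yellow (555,65), blue (559,-65) and red (526,-250). I'm moving toward yellow with the fingers shut.

```bash
python3 -m inch '[0.5,-0.46,0,0,0.5,-0.46,0,0,0.5,-0.46,0,0,0.5,-0.46,0,0,0.5,-0.46,0,0]' 1; python3 -m inch '[0.5,-0.46,0,0,0.5,-0.46,0,0,0.5,-0.46,0,0,0.5,-0.46,0,0,0.5,-0.46,0,0]'
```

```text
clock: 0.52
tcp_pos: [302.5, -407.9, 231.1]
eef_rot: [-0.001, 0.986, 0.167, 0.0]
contact_force: [1.5, 0.1, -0.7]
finger_gap: 0.303
grip_force: 0.0
clock: 0.93
tcp_pos: [398.8, -228.4, 231.2]
eef_rot: [-0.0, 0.986, 0.167, 0.0]
contact_force: [0.6, 0.2, 0.6]
finger_gap: -0.005
grip_force: 0.0
```

```bash
python3 -m inch '[0.5,-0.46,0,0,0.5,-0.46,0,0,0.5,-0.46,0,0,0.5,-0.46,0,0,0.5,-0.46,0,0]'; python3 -m inch '[0,0,0,0,0,0,0,0]'
```

```text
clock: 1.35
tcp_pos: [495.1, -48.5, 231.2]
eef_rot: [-0.0, 0.986, 0.167, 0.0]
contact_force: [0.8, -1.2, -0.3]
finger_gap: 0.003
grip_force: 0.0
clock: 1.52
tcp_pos: [495.1, -48.5, 231.0]
eef_rot: [-0.001, 0.986, 0.17, 0.0]
contact_force: [-0.7, -0.2, -0.1]
finger_gap: -0.001
grip_force: 0.0
```

```bash
python3 -m inch '[0.313,-0.291,0.3,0,0.313,-0.291,0.3,0,0.313,-0.291,0.3,0,0.313,-0.291,0.3,0,0.313,-0.291,0.3,0]';python3 -m inch '[0,0,0,0,0,0,0,0]'
python3 - <<'E'
from cell import manip
import cv2
from h import *
for n in('wrist','top','side'):
    d=manip.get_image(n)
    if n=='wrist': cv2.imwrite('pics/w1.png',d['pixels'][:,:,::-1])
    for c in('yellow','blue','red'):
        for p,a in blobs(d,c):
            x=ray(d,*p,65)
            if 480<x[0]<600 and -300<x[1]<100: print(n,c,p,a,x.round(1))
print(manip.get_state()['tcp_pos'])
E
```

```text
clock: 1.93
tcp_pos: [554.3, 67.1, 137.8]
eef_rot: [-0.002, 0.986, 0.17, -0.001]
contact_force: [0.1, 0.3, -0.3]
finger_gap: -0.003
grip_force: 0.0
clock: 2.1
tcp_pos: [553.7, 59.3, 141.2]
eef_rot: [0.001, 0.986, 0.165, -0.001]
contact_force: [0.6, -0.5, -0.7]
finger_gap: -0.001
grip_force: 0.0
wrist yellow [251.9 193. ] 1280 [557.1  63.4  65. ]
wrist blue [406.6 240.4] 1337 [559.7 -61.6  65. ]
top blue [236.3 168.2] 71 [557.  -63.1  65. ]
top red [297.3 177.5] 68 [ 525.5 -252.3   65. ]
side yellow [203.6 204.6] 72 [552.6  71.6  65. ]
side blue [229.1 187.6] 51 [557.4 -59.5  65. ]
side red [268.9 171.1] 49 [ 522.1 -241.3   65. ]
[554.3110215   59.43434881 142.12637994]
```

View pics/w1.png

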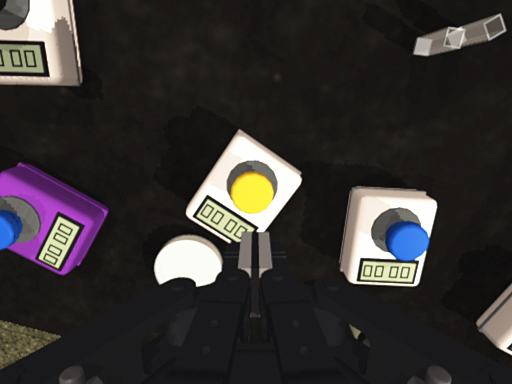

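The wrist view shows the yellow key at (252,193) and the white blue timer's key at (407,240), with the dish at (188,260), all undisturbed. Wrist rays put yellow at (557,63) and blue at (560,-62). The pose reading was still moving, so I'll let it settle before descending.

```bash
python3 -m inch '[0,0,0,0,0,0,0,0,0,0,0,0]';python3 -m inch '[0,0,0,0,0,0,0,0,0,0,0,0]'
```

```text
clock: 2.5
tcp_pos: [554.4, 61.3, 141.7]
eef_rot: [0.0, 0.986, 0.166, 0.0]
contact_force: [0.0, -0.5, 0.6]
finger_gap: 0.0
grip_force: 0.0
clock: 2.75
tcp_pos: [554.4, 61.9, 141.3]
eef_rot: [0.0, 0.986, 0.167, 0.0]
contact_force: [-0.4, 0.6, -0.8]
finger_gap: -0.001
grip_force: 0.0
```

```bash
python3 -m inch '[0.008,-0.003,0.1,0,0.008,-0.003,0.18,0,0.008,-0.003,0.22,0,0.008,-0.003,0.22,0,0.008,-0.003,0.22,0]'; python3 -m inch '[0,0,0,0,0,0,0,0,0,0,0,0]'
```

```text
clock: 3.17
tcp_pos: [556.1, 63.4, 75.1]
eef_rot: [0.0, 0.986, 0.167, -0.001]
contact_force: [0.3, -0.6, 0.8]
finger_gap: -0.001
grip_force: 0.0
clock: 3.42
tcp_pos: [557.2, 63.6, 76.4]
eef_rot: [0.0, 0.986, 0.167, 0.001]
contact_force: [-0.1, -0.7, 0.1]
finger_gap: 0.001
grip_force: 0.0
```

```bash
python3 -m inch '[0,0,0.015,0,0,0,0.03,0,0,0,0.04,0,0,0,0.045,0,0,0,0.05,0]'; python3 -m inch '[0,0,0.007,0,0,0,0.014,0,0,0,0.02,0,0,0,0.02,0,0,0,0.02,0]'
```

```text
clock: 3.83
tcp_pos: [556.9, 63.5, 60.2]
eef_rot: [0.0, 0.986, 0.167, 0.001]
contact_force: [1.8, 0.3, 1.8]
finger_gap: 0.002
grip_force: 1.2
clock: 4.25
tcp_pos: [556.9, 63.6, 54.7]
eef_rot: [0.0, 0.986, 0.167, 0.001]
contact_force: [1.4, -0.7, 6.1]
finger_gap: 0.0
grip_force: 3.4
```

6.1 N at 54.7 mm is above the 2.5 N friction, so the key has bottomed. I'll lift, check the key height and go above blue.

```bash
python3 -m inch '[0,0,-0.1,0,0,0,-0.22,0,-0.04,0.12,-0.22,0,-0.08,0.25,-0.22,0,-0.128,0.37,-0.22,0]'; python3 -m inch '[0,0.028,0,0,0,0.028,0,0,0,0.028,0,0,0,0.028,0,0,0,0.028,0,0]';python3 -m inch '[0,0,0,0,0,0,0,0,0,0,0,0,0,0,0,0,0,0,0,0]'
python3 - <<'E'
from cell import manip
from h import *
for n in('wrist','top','side'):
    d=manip.get_image(n);R,t=np.array(d['R']),np.array(d['t'])
    if n=='wrist': cv2.imwrite('pics/w2.png',d['pixels'][:,:,::-1])
    for c in('yellow','blue','red'):
        for p,a in blobs(d,c):
            x=ray(d,*p,65)
            if 480<x[0]<600 and -300<x[1]<100:
                z=d['depth'][int(p[1]),int(p[0])]
                X=R.T@(np.array([(p[0]-d['cx'])/d['fx']*z,(p[1]-d['cy'])/d['fy']*z,z])-t)
                print(n,c,p,a,x.round(1),'depthpt',X.round(1))
print(manip.get_state()['tcp_pos'])
E
```

```text
clock: 4.67
tcp_pos: [556.6, -54.8, 120.6]
eef_rot: [0.0, 0.986, 0.168, 0.0]
contact_force: [1.7, -0.2, -0.7]
finger_gap: -0.0
grip_force: 0.0
clock: 5.08
tcp_pos: [559.0, -59.5, 120.0]
eef_rot: [-0.001, 0.986, 0.168, -0.0]
contact_force: [-0.8, 0.4, 0.6]
finger_gap: 0.003
grip_force: 0.0
clock: 5.5
tcp_pos: [559.3, -61.7, 120.3]
eef_rot: [0.0, 0.986, 0.167, 0.0]
contact_force: [-0.3, 0.3, 1.0]
finger_gap: -0.002
grip_force: 0.0
wrist yellow [ 78.  149.8] 1574 [560.   58.4  65. ] depthpt [557.1  62.4  56.6]
wrist blue [258.3 209.1] 1621 [559.8 -63.2  65. ] depthpt [560.4 -63.   66.7]
wrist red [480.3 322.3] 1332 [ 528.8 -252.8   65. ] depthpt [ 529.7 -250.9   66.7]
top yellow [195.9 169.7] 79 [553.8  62.6  65. ] depthpt [555.2  63.8  54.4]
top red [297.4 177.4] 72 [ 525.8 -252.6   65. ] depthpt [ 525.3 -252.    70. ]
side yellow [203.9 206.9] 59 [543.7  82.1  65. ] depthpt [556.9  65.   54.1]
side blue [229.2 187.6] 50 [557.2 -59.6  65. ] depthpt [555.7 -57.5  66.2]
side red [268.9 171.1] 49 [ 522.1 -241.3   65. ] depthpt [ 523.  -243.1   64.2]
[559.32588159 -61.88195465 120.30315309]
```

View pics/w2.png

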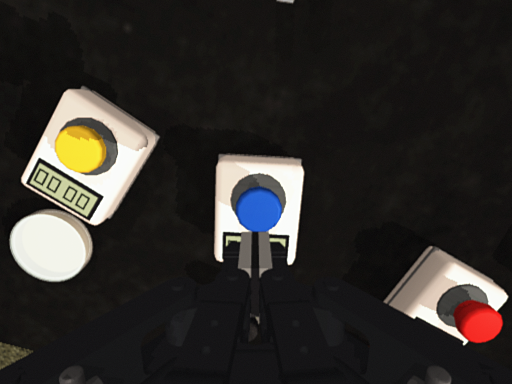

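The view shows yellow (80,149) lower than the others, with its top measured at about 56.6 mm, so it is fully down. Blue (258,209) is up and lies directly under the tips, about 1 mm off. Red (480,322) is up, near (528,-251). I'll press blue.

```bash
python3 -m inch '[0,0.004,0.08,0,0,0.004,0.14,0,0,0.004,0.15,0,0,0.004,0.15,0,0,0.004,0.15,0]'; python3 -m inch '[0,0,0.015,0,0,0,0.03,0,0,0,0.04,0,0,0,0.045,0,0,0,0.05,0]'; python3 -m inch '[0,0,0.007,0,0,0,0.014,0,0,0,0.018,0,0,0,0.018,0,0,0,0.018,0]'
```

```text
clock: 6.07
tcp_pos: [560.0, -63.0, 75.7]
eef_rot: [0.0, 0.986, 0.167, 0.0]
contact_force: [-0.5, 0.0, 0.5]
finger_gap: -0.004
grip_force: 0.0
clock: 6.48
tcp_pos: [560.6, -63.1, 60.6]
eef_rot: [0.0, 0.986, 0.167, 0.001]
contact_force: [0.7, -0.5, 2.1]
finger_gap: 0.0
grip_force: 1.2
clock: 6.9
tcp_pos: [560.4, -63.0, 55.3]
eef_rot: [0.0, 0.986, 0.167, 0.001]
contact_force: [1.3, 0.4, 5.5]
finger_gap: 0.003
grip_force: 2.7
```

```bash
python3 -m inch '[0,0,-0.1,0,0,0,-0.22,0,-0.06,0.12,-0.22,0,-0.12,0.22,-0.22,0,-0.18,0.32,-0.22,0]'; python3 -m inch '[-0.06,0.12,0,0,-0.127,0.237,0,0,-0.127,0.237,0,0,-0.127,0.237,0,0,-0.127,0.237,0,0]';python3 -m inch '[0,0,0,0,0,0,0,0,0,0,0,0,0,0,0,0,0,0,0,0]'
python3 - <<'E'
from cell import manip
from h import *
for n in('wrist','top','side'):
    d=manip.get_image(n);R,t=np.array(d['R']),np.array(d['t'])
    if n=='wrist': cv2.imwrite('pics/w3.png',d['pixels'][:,:,::-1])
    for c in('yellow','blue','red'):
        for p,a in blobs(d,c):
            x=ray(d,*p,65)
            if 480<x[0]<600 and -300<x[1]<100:
                z=d['depth'][int(p[1]),int(p[0])]
                X=R.T@(np.array([(p[0]-d['cx'])/d['fx']*z,(p[1]-d['cy'])/d['fy']*z,z])-t)
                print(n,c,p,a,x.round(1),'depthpt',X.round(1))
print(manip.get_state()['tcp_pos'])
E
```

```text
clock: 7.32
tcp_pos: [539.2, -172.2, 121.1]
eef_rot: [-0.0, 0.986, 0.167, -0.001]
contact_force: [0.2, -0.4, -0.7]
finger_gap: -0.002
grip_force: 0.0
clock: 7.73
tcp_pos: [526.7, -250.3, 120.3]
eef_rot: [-0.001, 0.986, 0.166, -0.001]
contact_force: [1.1, 1.7, 0.2]
finger_gap: -0.001
grip_force: 0.0
clock: 8.15
tcp_pos: [527.8, -250.4, 120.9]
eef_rot: [-0.0, 0.986, 0.167, -0.0]
contact_force: [-0.5, -0.3, 0.0]
finger_gap: -0.002
grip_force: 0.0
wrist blue [ 9.1 69.8] 881 [562.4 -83.1  65. ] depthpt [560.8 -76.5  55.8]
wrist red [261.3 209.9] 1598 [ 528.2 -254.1   65. ] depthpt [ 528.9 -253.9   66.9]
top yellow [195.9 170. ] 67 [552.9  62.6  65. ] depthpt [553.8  63.4  58.2]
top blue [236.4 168.4] 66 [556.4 -63.4  65. ] depthpt [556.5 -63.4  64.1]
side yellow [203.9 207.7] 53 [540.9  85.9  65. ] depthpt [550.8  73.   56.8]
side blue [228.8 191.1] 38 [544.4 -38.3  65. ] depthpt [551.9 -49.5  58.9]
side red [269. 171.] 52 [ 522.2 -242.2   65. ] depthpt [ 522.6 -242.9   64.7]
[ 527.67390603 -250.93813668  120.9325455 ]
```

View pics/w3.png

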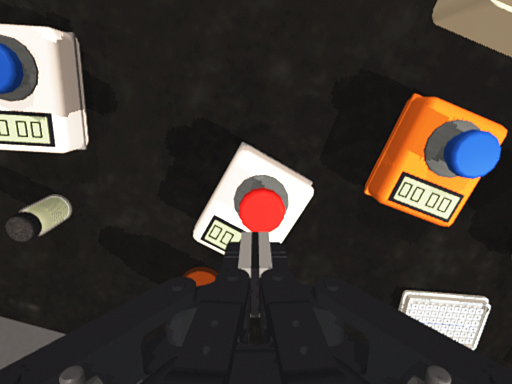

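Red (261,210) is under the tips, about 3 mm further right. Blue's top is at about 56 mm, so it is down. The bottle (200,276) and vial (40,218) are still standing. I'll press red.

```bash
python3 -m inch '[0,0.01,0.08,0,0,0.01,0.14,0,0,0.01,0.15,0,0,0.01,0.15,0,0,0.01,0.15,0]'; python3 -m inch '[0,0,0.015,0,0,0,0.03,0,0,0,0.04,0,0,0,0.045,0,0,0,0.05,0]'; python3 -m inch '[0,0,0.007,0,0,0,0.014,0,0,0,0.02,0,0,0,0.02,0,0,0,0.02,0]'
```

```text
clock: 8.72
tcp_pos: [528.9, -253.9, 76.4]
eef_rot: [0.0, 0.986, 0.167, 0.0]
contact_force: [-0.1, 0.0, 0.6]
finger_gap: -0.002
grip_force: 0.0
clock: 9.13
tcp_pos: [529.3, -254.2, 61.2]
eef_rot: [0.0, 0.986, 0.167, 0.001]
contact_force: [1.3, -0.1, 2.1]
finger_gap: 0.002
grip_force: 1.2
clock: 9.55
tcp_pos: [529.3, -254.1, 55.3]
eef_rot: [0.0, 0.986, 0.167, 0.001]
contact_force: [1.6, -0.4, 5.0]
finger_gap: 0.003
grip_force: 2.7
```

```bash
python3 -m inch '[0,0,-0.1,0,0,0,-0.22,0,0,0,-0.34,0,0,0,-0.45,0,0,0,-0.45,0]'; python3 -m inch '[0,0,0,0,0,0,0,0,0,0,0,0,0,0,0,0,0,0,0,0]'
python3 - <<'E'
from cell import manip
from h import *
for n in('wrist','side'):
    d=manip.get_image(n);R,t=np.array(d['R']),np.array(d['t'])
    for c in('yellow','blue','red'):
        for p,a in blobs(d,c):
            x=ray(d,*p,57)
            if 480<x[0]<600 and -300<x[1]<100:
                z=d['depth'][int(p[1]),int(p[0])]
                X=R.T@(np.array([(p[0]-d['cx'])/d['fx']*z,(p[1]-d['cy'])/d['fy']*z,z])-t)
                print(n,c,p,a,x.round(1),'depthpt',X.round(1))
    if n=='side': cv2.imwrite('pics/s2.png',cv2.resize(d['pixels'][130:280,90:330,::-1],None,fx=3,fy=3))
E
```

```text
clock: 9.97
tcp_pos: [531.5, -255.0, 195.7]
eef_rot: [0.003, 0.986, 0.166, 0.004]
contact_force: [1.4, -0.4, -0.3]
finger_gap: 0.003
grip_force: 0.0
clock: 10.38
tcp_pos: [527.8, -253.6, 188.6]
eef_rot: [-0.001, 0.986, 0.167, -0.001]
contact_force: [0.6, -0.3, -0.1]
finger_gap: -0.005
grip_force: 0.0
wrist blue [53.4 71.8] 1224 [559.5 -66.4  57. ] depthpt [559.4 -66.   56.4]
wrist red [256.6 179.5] 922 [ 527.9 -254.3   57. ] depthpt [ 527.6 -254.4   55.9]
side yellow [203.9 207.6] 51 [550.9  72.9  57. ] depthpt [551.5  72.2  56.5]
side blue [229.2 191.1] 39 [553.1 -53.5  57. ] depthpt [553.7 -54.4  56.5]
side red [269.  173.5] 46 [ 521.  -240.6   57. ] depthpt [ 522.6 -243.6   55.6]
```

View pics/s2.png

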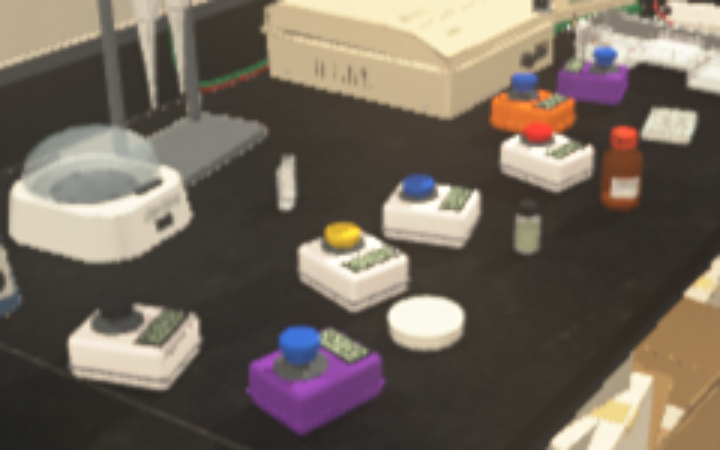

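The side crop shows yellow (343,235), blue (418,187) and red (538,132) all low, at about 56 mm. Black (118,310) is still up, and the dish, vial and bottle are standing in place. The arm is clear.

```bash
python3 -c "
from cell import manip
print(manip.job_done())"
```

```text
the job is handed in; nothing more can be done
None
```

The yellow, blue and red keys were pressed fully down in that order, nothing else was disturbed as far as the cameras show, and the job is handed in (no verdict was returned).

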